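Find the loose lid of the paint chest and push it open

TASK

Three of the four lids of the low paint chest are stuck with dried paint and one still rocks on its pivot. Press the blue thumb marks lightly, one lid after another, until you find the lid that rocks, then push that lid down at its mark until it is fully open and leave it open. Do not force the stuck lids, and leave the paint pot, the brush jar and the clay block where they are.

Things in the scene. Friction and masses are not known exactly. Their poses are not given: they have to be found in the camera images.
- chest: Low wooden chest fixed to the table, 222 (its x) by 432 (its y) by 90 mm high. Origin on the table under the middle of the row of lids; x away from the robot, y along the row, z up; turned by up to 0.3 rad. Front face at x = -91 mm; a flat ledge at the back, level with the top, x = 81 to 131 mm. Four identical lids lie flush in its top, centred on x = 0; under them is open space, 84 mm below the top.
- mark0 (a point): Centre of the flat blue thumb mark (28 mm across) of the lid in place 0; places 0 to 3 run along the chest's +y, 102 mm apart. On the shut lid's upper face, 90 mm above the table; fixed to the chest, axes as the chest's. The plywood lid, 144 (x) by 86 (y) by 8 mm, pivots on a level pin along y through its middle, 45 mm beyond the mark (+x).
- mark1 (a point): Centre of the flat blue thumb mark (28 mm across) of the lid in place 1; places 0 to 3 run along the chest's +y, 102 mm apart. On the shut lid's upper face, 90 mm above the table; fixed to the chest, axes as the chest's. The plywood lid, 144 (x) by 86 (y) by 8 mm, pivots on a level pin along y through its middle, 45 mm beyond the mark (+x).
- mark2 (a point): Centre of the flat blue thumb mark (28 mm across) of the lid in place 2; places 0 to 3 run along the chest's +y, 102 mm apart. On the shut lid's upper face, 90 mm above the table; fixed to the chest, axes as the chest's. The plywood lid, 144 (x) by 86 (y) by 8 mm, pivots on a level pin along y through its middle, 45 mm beyond the mark (+x).
- mark3 (a point): Centre of the flat blue thumb mark (28 mm across) of the lid in place 3; places 0 to 3 run along the chest's +y, 102 mm apart. On the shut lid's upper face, 90 mm above the table; fixed to the chest, axes as the chest's. The plywood lid, 144 (x) by 86 (y) by 8 mm, pivots on a level pin along y through its middle, 45 mm beyond the mark (+x).
- rocker (a joint): Tilt of the loose lid, rad: 0 shut (at the start), growing as its near edge goes down and its far edge up, 0.75 fully open at its stop. It gives steadily to about 2 to 4 N at its mark and stays where left. At the stop a finger pushed straight down at the mark is 25 to 40 mm below the chest's top. Its place changes from run to run, is not told and cannot be seen.
- stuck1 (a joint): Tilt of one of the three stuck lids, rad: 0 at rest. It only gives springily, about 1 mm for each 5 N at its mark (10 N: about 2 mm, 0.04 rad; 30 N: about 6 mm, 0.13 rad), and springs back when released. In which place this lid lies is not told.
- stuck2 (a joint): Tilt of one of the three stuck lids, rad: 0 at rest. It only gives springily, about 1 mm for each 5 N at its mark (10 N: about 2 mm, 0.04 rad; 30 N: about 6 mm, 0.13 rad), and springs back when released. In which place this lid lies is not told.
- stuck3 (a joint): Tilt of one of the three stuck lids, rad: 0 at rest. It only gives springily, about 1 mm for each 5 N at its mark (10 N: about 2 mm, 0.04 rad; 30 N: about 6 mm, 0.13 rad), and springs back when released. In which place this lid lies is not told.
- pot: Small white paint pot with an orange cap, 36 mm across, 45 mm tall, 70 g, loose, standing on the chest's back ledge. Origin at the centre of its underside, z up.
- jar: Glass jar, 72 mm across and 100 mm tall, with three brushes fixed in it that reach up to 185 mm, 0.35 kg, loose, standing on the table beside the chest's right-hand (-y) end. Origin at the centre of its underside, z up.
- clay: Grey clay block painted blue and red, 75 by 75 mm and 97 mm tall, 0.7 kg, loose, standing on the table beside the chest's left-hand (+y) end. Origin at the centre of its underside, z up.

How it is judged (in metres and radians):
At the end, for the whole second after the job is handed in: The loose lid stands open by more than 0.6 rad (its stop is at 0.75) and at rest, the three stuck lids are back within 0.03 rad of shut, and the paint pot, brush jar and clay block stand upright (within 0.2 rad) less than 25 mm from where they started (value of joint rocker above 0.6 rad and velocity of joint rocker between -0.1 and 0.1 rad/s and value of joint each of stuck1, stuck2, stuck3 below 0.03 rad and distance of each of pot, jar, clay from where it was at the start of the episode below 0.025 m and angle between each of pot, jar, clay's own z axis and vertical below 0.2 rad); the robot touches nothing.
It fails at once if a stuck lid is forced: tilted by more than 0.17 rad (about 40 N at its mark) (value of joint any of stuck1, stuck2, stuck3 above 0.17 rad).
It fails at once if the paint pot is lifted, carried or pushed more than 25 mm, or tipped (distance of pot from where it was at the start of the episode above 0.025 m or angle between pot's own z axis and vertical above 0.5 rad).
It fails at once if the brush jar is lifted, carried or pushed more than 25 mm, or tipped (distance of jar from where it was at the start of the episode above 0.025 m or angle between jar's own z axis and vertical above 0.5 rad).
It fails at once if the clay block is lifted, carried or pushed more than 25 mm, or tipped (distance of clay from where it was at the start of the episode above 0.025 m or angle between clay's own z axis and vertical above 0.5 rad).
It also fails if it takes over 42 s, if anything falls off the work surface, if the arm or the gripper's body presses on something with over 40 N, if the wrist force passes 120 N, or if a joint passes its speed limit or range.

ROBOT

A 7-joint arm with a two-finger parallel gripper is mounted at the origin on the work surface. World frame = base frame: x ahead of the robot, y to its left, z up, the work surface at z = 0. Lengths are in m, angles in degrees, forces in N, time in s.
With the tool pointing down it reaches from about 0.425 to 0.875 m from the base axis. Payload 4.7 kg.
Tool frame: the origin (TCP) lies on the centre line of the jaws, within the pads' length; the fingertips stand ahead of it and the grasp point (between the pads) lies 2 mm behind it (env.tip_reach is the x of the fingertips in the tool frame, in m); x points along the fingers, z is the direction in which the jaws open and shut, and the axes are right-handed (so a half turn about x gives the same grasp; the last joint's range is limited). The gripper opens to 87 mm and grips with 3 to 60 N. Pads are 19 mm wide; open, the fingers measure 117 mm over their backs; the gripper's body (75 mm by 190 mm) begins 51 mm behind the grasp point.
Start: joints at [-62.676, 18.392, -4.016, 83.108, 1.295, 78.541, -3.26], TCP at [0.29, 0.582, 0.24] pointing down, gripper open.
Joint ranges: [-163.93, 163.93], [-17.29, 119.83], [-79.2, 71.16], [3.27, 140.29], [-89.18, 269.18], [5.43, 117.66], [-154.24, 154.24]. Speed limits (degrees/s): [147.25, 147.25, 180, 180, 180, 180, 180].

INTERFACE

Orientations are given as [roll, pitch, yaw] about the fixed x, y, z axes, in that order (R = Rz(yaw) Ry(pitch) Rx(roll)).
In Python, from cell import telemetry, optics, env, models gives the robot as it stands.
- The arm moves only by the shell command python3 -m pendant 'ROWS' [FORCE]. ROWS is JSON, a list of rows, each a list of 3 entries, a list of its own where there are three numbers: the finger opening in mm, from 0 to 87, then the shift along the tool's x, y, z in mm, then the turn, a rotation vector about the tool's x, y, z in rad. A call has 1 to 10 rows; each row is the pose to reach, as a shift and turn from the pose commanded when the call began, along the tool's axes at that moment; what a row does not reach only later rows make up. A row lasts 1/12 s, in which the tool goes at most 41.7 mm and 7.16 degrees, less where a joint would pass 70% of its speed; a pose out of reach is approached as far as the arm can. A call with a gripper value outside its range is refused whole. The fingers move at their own pace and stop on an object; FORCE is the grip in N (left out, the last holds). Time passes only in rows, so rows that repeat a pose let the fingers close. It gives the time, the measured TCP pose, the force and the opening at its end, in the units of the state.
- telemetry.get_obs(): the state, without advancing time (a new reading comes with each control period).
- optics.read_camera(name): name is "side" or "top" or "wrist"; returns a dict with "image" (480x640x3 uint8, blue, green, red), "range_z" (480x640 float32, m along the optical axis (not along the pixel's ray), 0 where there is no reading), "fx", "fy", "cx", "cy" (pixels), "cam_to_world" (4x4, takes a point from camera to world coordinates). Camera axes: x right, y up, looking along -z (the intrinsics and any distortion apply to the point x, -y, -z); pixel columns grow to the right and rows downward; lengths in m; the calibration is good to about 2 mm. The wrist camera is an equidistant fisheye: a pixel r from the principal point sees the ray r / f radians off the axis. A picture is of the moment at which its call begins.
- env.sign_off(): hands the job in, once; it reports no verdict.
Trained networks look in the newest picture that a camera, given by its name, has taken for a name from the list of things; names that differ only in an ending like _2 or _b are one class to them, and where a whole thing is asked for, a point or a joint stands for the part that bears it (a point fixed in the world has none). Each returns a list of dicts, best first, with "confidence" (0 to 1); they miss things now and then, are a little off and sometimes report something else, mostly with a low value. They report only what shows in the picture. A call takes as long as a camera call.
- models.masks_of(camera, label): "pixels" (480x640 bool, what is visible of it) and "extent" ([left, top, right, bottom] as shares, 0 to 1, of the picture: columns of its width, rows of its height, round what is visible of it).
- models.landmark_of(camera, label): "centre" ([row, column] as shares, 0 to 1, of the picture: columns of its width, rows of its height: a listed point, or the origin of a listed thing).
The state is a dict: "time_s": time; "qpos": joint angles; "joint_velocities": joint speeds; "effort": joint torques, N m; "tool_pos": TCP position; "tool_rot": TCP orientation; "force": force on the tool from outside, world axes, zero at the start; "wrist_torque": the same for the moment, N m; "grip_width": finger opening in m.
Only numpy, scipy, OpenCV 4.12 (cv2) and the standard library are available. Lean on these libraries where they do the work, as an engineer would, in place of code of your own. Each camera call takes 0.05 s, during which the arm holds its last target.

## Working session

There is one attempt and no reset: what is moved stays moved. The work goes in short steps, Python scripts to look and compute and a shell command to move; the robot and the scene stay as the last step left them, time stands still between calls to the robot, and variables do not carry over. Pictures are saved under pics/ and viewed, and the job is handed in when it is done.

```bash
mkdir -p pics; ls
python3 - <<'E'
from cell import telemetry, optics, env, models
import cv2, numpy as np
o=telemetry.get_obs()
for k,v in o.items(): print(k,np.round(v,3))
print(env.tip_reach)
for n in ("top","side"):
    c=optics.read_camera(n)
    cv2.imwrite(f"pics/{n}0.png",c["image"])
    np.savez(f"{n}0.npz",**c)
    print(n,c["fx"],c["fy"],c["cx"],c["cy"],np.round(c["cam_to_world"],3))
    for l in ("mark0","mark1","mark2","mark3","chest","pot","jar","clay"):
        print(l,[(round(d["confidence"],2),round(d["centre"][1]*640),round(d["centre"][0]*480)) for d in models.landmark_of(n,l)][:5])
E
```

```text
pics
time_s 0.0
qpos [-62.674  18.44   -4.015  83.175   1.296  78.539  -3.258]
joint_velocities [ 0.018  0.03  -0.051  0.016  0.021 -0.035 -0.028]
effort [ 0.0000e+00 -4.9130e+01 -4.0400e-01 -3.1252e+01 -6.4000e-02  4.4000e-02
  0.0000e+00]
tool_pos [0.29  0.581 0.238]
tool_rot [-176.728   89.891 -113.243]
force [ 0.36   0.397 -0.224]
wrist_torque [-0.048  0.081 -0.063]
grip_width 0.087
0.017
top 590.4781687673077 590.4781687673077 313.83158296311444 240.42570092298536 [[ 0.026  0.982 -0.187  0.354]
 [-1.     0.026 -0.002  0.041]
 [ 0.003  0.187  0.982  1.474]
 [ 0.     0.     0.     1.   ]]
mark0 []
mark1 []
mark2 []
mark3 []
chest []
pot [(0.61, 274, 227)]
jar [(0.84, 461, 229)]
clay [(0.59, 222, 273)]
side 567.9477399770499 567.9477399770499 315.6873551211669 234.23816272566836 [[ 0.955  0.177 -0.236  0.353]
 [-0.295  0.55  -0.781 -0.836]
 [-0.009  0.816  0.578  0.738]
 [ 0.     0.     0.     1.   ]]
mark0 [(0.56, 246, 227)]
mark1 [(0.56, 246, 227)]
mark2 [(0.56, 246, 227)]
mark3 [(0.56, 246, 227)]
chest []
pot [(0.57, 311, 207), (0.46, 423, 403)]
jar [(0.72, 424, 403), (0.67, 249, 225)]
clay [(0.77, 257, 218)]
```

View pics/top0.png

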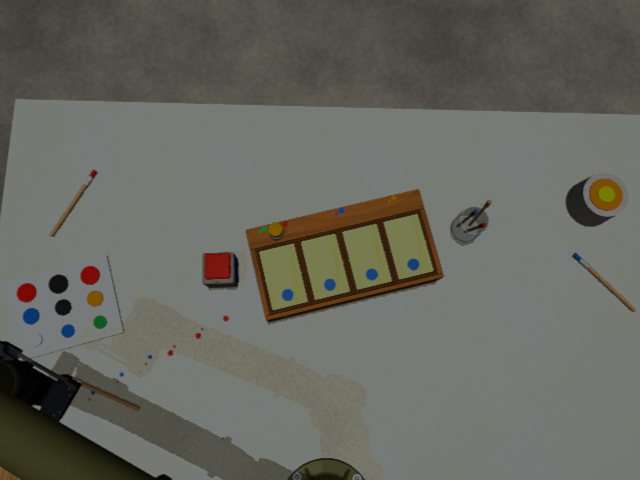

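View pics/side0.png

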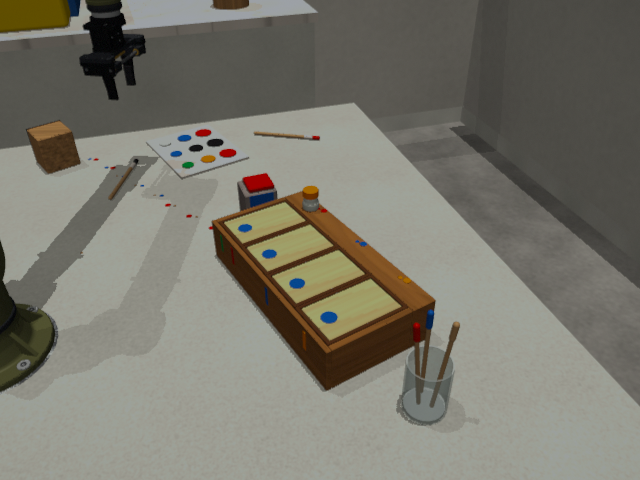

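The top view shows four blue marks at about (288,295), (330,285), (372,274) and (413,265). The pot is at (276,230), the clay at (219,268) and the jar at (468,225). The side view shows the same layout. Next I'll segment the marks and turn them into world positions.

```bash
cat > h.py <<'E'
import numpy as np, cv2
def ray(c,u,v):
    d=np.array([(u-c["cx"])/c["fx"],-(v-c["cy"])/c["fy"],-1.])
    T=c["cam_to_world"]; return T[:3,3],T[:3,:3]@d
def onplane(c,u,v,z):
    o,d=ray(c,u,v); return o+d*(z-o[2])/d[2]
E
python3 - <<'E'
from h import *
from scipy.spatial.transform import Rotation as R
P={}
for n,pts in (("top",[(413,265),(372,274),(330,285),(288,295)]),("side",[(329,317),(297,283),(269,254),(245,228)])):
    c=np.load(f"{n}0.npz"); hsv=cv2.cvtColor(c["image"],cv2.COLOR_BGR2HSV)
    m=cv2.inRange(hsv,(95,120,40),(125,255,255))
    k,lab,st,ce=cv2.connectedComponentsWithStats(m)
    r=[]
    for p in pts:
        i=1+np.argmin(np.linalg.norm(ce[1:]-p,axis=1)); u,v=ce[i]
        z=np.median(c["range_z"][lab==i]); o,d=ray(c,u,v)
        r.append(onplane(c,u,v,.09)); print(n,st[i][4],np.round(ce[i],1),np.round(r[-1],4),"depth",np.round(o+d*z,4))
    P[n]=np.array(r)
m=(P["top"]+P["side"])/2
# fit: mark_i = c + (i-1.5)*0.102*yhat
s=(np.arange(4)-1.5)*.102
ctr=m.mean(0); yh=(s@(m-ctr)); yaw=np.arctan2(-yh[0],yh[1])
yh=np.array([-np.sin(yaw),np.cos(yaw),0]); fit=ctr+s[:,None]*yh
print("yaw",np.degrees(yaw)); print(np.round(fit,4),np.round((m-fit)*1e3,1))
from cell import telemetry
o=telemetry.get_obs(); Rt=R.from_euler("xyz",o["tool_rot"],degrees=True).as_matrix()
print("tool axes cols",np.round(Rt,3))
E
```

```text
top 95 [413. 264.] [ 0.567  -0.1922  0.09  ] depth [ 0.5666 -0.1918  0.0927]
top 95 [371.3 274.1] [ 0.5403 -0.0937  0.09  ] depth [ 0.5401 -0.0936  0.0912]
top 93 [329.5 284.2] [0.5137 0.0046 0.09  ] depth [0.5134 0.0047 0.0923]
top 101 [287.2 294.5] [0.4868 0.1033 0.09  ] depth [0.4866 0.1032 0.0924]
side 147 [328.5 317. ] [ 0.5685 -0.1895  0.09  ] depth [ 0.5679 -0.1916  0.0921]
side 114 [296.7 282.9] [ 0.5421 -0.0907  0.09  ] depth [ 0.5414 -0.0932  0.0922]
side 92 [268.9 253.5] [0.515 0.008 0.09 ] depth [0.5144 0.0051 0.0922]
side 75 [244.9 227.5] [0.4889 0.1071 0.09  ] depth [0.4886 0.1046 0.0917]
yaw 15.119951161106787
[[ 0.5677 -0.1906  0.09  ]
 [ 0.5411 -0.0921  0.09  ]
 [ 0.5145  0.0063  0.09  ]
 [ 0.4879  0.1048  0.09  ]] [[ 0.1 -0.3  0. ]
 [ 0.1 -0.   0. ]
 [-0.2 -0.   0. ]
 [-0.   0.4  0. ]]
tool axes cols [[ 0.    -0.895  0.446]
 [ 0.     0.446  0.895]
 [-1.    -0.     0.   ]]
```

```bash
cat >> h.py <<'E'
from scipy.spatial.transform import Rotation as Rn
YAW=np.radians(15.12)
M=np.array([[.5677,-.1906],[.5411,-.0921],[.5145,.0063],[.4879,.1048]])
CX=np.array([np.cos(YAW),np.sin(YAW)]); CY=np.array([-np.sin(YAW),np.cos(YAW)])
# wanted: tool x down, z along -chest y
Rw=np.column_stack([[0,0,-1],np.cross([-CY[0],-CY[1],0],[0,0,-1]),[-CY[0],-CY[1],0]])
def plan(p,full=True):
    from cell import telemetry
    o=telemetry.get_obs(); R0=Rn.from_euler("xyz",o["tool_rot"],degrees=True).as_matrix()
    print("t",round(o["time_s"],2),"pos",np.round(o["tool_pos"],4),"F",np.round(o["force"],2),"grip",o["grip_width"],"q",np.round(o["qpos"],0))
    print("shift",np.round(R0.T@(np.array(p)-o["tool_pos"])*1e3,1),"turn",np.round(Rn.from_matrix(R0.T@Rw).as_rotvec(),3))
E
python3 - <<'E'
from h import *
for n,(a,b,c2,d) in (("top",(440,180,510,260)),("side",(380,290,480,430))):
    c=np.load(f"{n}0.npz"); z=c["range_z"][b:d,a:c2]; v,u=np.mgrid[b:d,a:c2]
    p=np.stack([(u-c["cx"])/c["fx"]*z,-(v-c["cy"])/c["fy"]*z,-z],-1)[z>0]
    T=c["cam_to_world"]; w=p@T[:3,:3].T+T[:3,3]
    w=w[w[:,2]>.02]; r=w[:,:2]-M[0]; q=np.c_[r@CX,r@CY,w[:,2]]
    for lo,hi in ((.02,.08),(.08,.12),(.12,.2)):
        s=q[(q[:,2]>lo)&(q[:,2]<hi)&(q[:,1]<-.07)]
        if len(s): print(n,lo,len(s),np.round(s.min(0),3),np.round(s.max(0),3))
plan([*M[3],.16])
E
```

```text
top 0.02 407 [ 0.03  -0.204  0.02 ] [ 0.1   -0.132  0.08 ]
top 0.08 310 [ 0.03  -0.206  0.08 ] [ 0.102 -0.132  0.118]
top 0.12 142 [ 0.034 -0.192  0.12 ] [ 0.09  -0.145  0.19 ]
side 0.02 1805 [ 0.03  -0.206  0.02 ] [ 0.102 -0.135  0.08 ]
side 0.08 1246 [ 0.03  -0.206  0.08 ] [ 0.103 -0.134  0.119]
side 0.12 641 [ 0.034 -0.194  0.12 ] [ 0.09  -0.147  0.188]
t 0.9 pos [0.2902 0.5816 0.2396] F [-0.8   0.22  0.22] grip 0.08706537500295745 q [-63.  18.  -4.  83.   1.  79.  -3.]
shift [  79.6 -389.8 -338.5] turn [ 2.415  0.    -0.   ]
```

```bash
python3 -m pendant '[[0,[0,-390,-338],[2.415,0,0]],[0,[0,-390,-338],[2.415,0,0]],[0,[0,-390,-338],[2.415,0,0]],[0,[0,-390,-338],[2.415,0,0]],[0,[0,-390,-338],[2.415,0,0]],[0,[0,-390,-338],[2.415,0,0]],[0,[0,-390,-338],[2.415,0,0]],[0,[0,-390,-338],[2.415,0,0]],[0,[0,-390,-338],[2.415,0,0]],[0,[0,-390,-338],[2.415,0,0]]]' 20; python3 -c "
from h import *
plan([*M[3],.16])"
```

```text
time_s: 1.73
tool_pos: [0.4506, 0.1949, 0.24]
tool_rot: [56.2, 89.9, 47.7]
force: [1.2, 0.3, -0.8]
grip_width: 0.0284
t 1.73 pos [0.4506 0.1949 0.24  ] F [ 1.2   0.28 -0.78] grip 0.02844248781159272 q [-43.  -2.  16. 106.   0.  76. -35.]
shift [ 79.9 -83.7  50.2] turn [ 1.159e+00  0.000e+00 -1.000e-03]
```

```bash
python3 -m pendant '[[0,[40,-80,48],[1.13,0,0]],[0,[60,-80,48],[1.13,0,0]],[0,[60,-80,48],[1.13,0,0]],[0,[60,-80,48],[1.13,0,0]],[0,[60,-80,48],[1.13,0,0]],[0,[60,-80,48],[1.13,0,0]],[0,[60,-80,48],[1.13,0,0]],[0,[60,-80,48],[1.13,0,0]],[0,[60,-80,48],[1.13,0,0]],[0,[60,-80,48],[1.13,0,0]]]' 20; python3 -c "
from h import *
plan([*M[3],.12])"
```

```text
time_s: 2.57
tool_pos: [0.4864, 0.1109, 0.1797]
tool_rot: [101.8, 90.0, 28.7]
force: [0.4, -0.1, 0.6]
grip_width: 0.0004
t 2.57 pos [0.4864 0.1109 0.1797] F [ 0.44 -0.1   0.63] grip 0.0003712378927019108 q [-38.   2.  23. 110.  -1.  69. -88.]
shift [59.7 -0.4  6.2] turn [ 0.032 -0.    -0.   ]
```

```bash
python3 -m pendant '[[0,[30,0,6],[0.03,0,0]],[0,[55,0,6],[0.03,0,0]],[0,[64,0,6],[0.03,0,0]],[0,[66,0,6],[0.03,0,0]],[0,[66,0,6],[0.03,0,0]]]'; python3 -c "
from h import *
plan([*M[3],.107])"; python3 -m pendant '[[0,[2,0,0],[0,0,0]],[0,[3,0,0],[0,0,0]],[0,[3,0,0],[0,0,0]]]';python3 -m pendant '[[0,[1,0,0],[0,0,0]],[0,[2,0,0],[0,0,0]],[0,[2,0,0],[0,0,0]]]'
```

```text
time_s: 2.98
tool_pos: [0.488, 0.1053, 0.1136]
tool_rot: [-81.1, 90.0, -155.6]
force: [0.2, 0.3, 0.1]
grip_width: 0.0004
t 2.98 pos [0.488  0.1053 0.1136] F [0.18 0.34 0.05] grip 0.00040002515915753874 q [-37.   6.  23. 114.  -3.  61. -87.]
shift [ 6.6 -0.2  0.4] turn [0.007 0.    0.001]
time_s: 3.23
tool_pos: [0.4888, 0.1055, 0.1115]
tool_rot: [99.9, 89.9, 25.3]
force: [-0.6, 0.1, 0.3]
grip_width: 0.0004
time_s: 3.48
tool_pos: [0.4881, 0.1052, 0.1087]
tool_rot: [110.2, 90.0, 35.6]
force: [-0.3, 0.3, -0.8]
grip_width: 0.0003
```

```bash
for i in 1 2; do python3 -m pendant '[[0,[1,0,0],[0,0,0]],[0,[1,0,0],[0,0,0]],[0,[1,0,0],[0,0,0]]]' | egrep 'pos|force'; done
```

```text
tool_pos: [0.4881, 0.1052, 0.1075]
force: [0.7, -0.6, -0.1]
tool_pos: [0.4881, 0.1052, 0.1067]
force: [-1.2, 0.1, 2.9]
```

```bash
for i in 1 2; do python3 -m pendant '[[0,[1,0,0],[0,0,0]],[0,[1,0,0],[0,0,0]],[0,[1,0,0],[0,0,0]]]' | egrep 'pos|force'; done
```

```text
tool_pos: [0.4881, 0.1051, 0.1056]
force: [-1.3, -0.5, 2.9]
tool_pos: [0.488, 0.1051, 0.1045]
force: [-2.1, -0.0, 3.7]
```

```bash
for i in 1 2; do python3 -m pendant '[[0,[1,0,0],[0,0,0]],[0,[2,0,0],[0,0,0]],[0,[2,0,0],[0,0,0]]]' | egrep 'pos|force'; done
```

```text
tool_pos: [0.488, 0.1051, 0.1023]
force: [-2.5, -1.6, 3.4]
tool_pos: [0.4881, 0.1052, 0.1004]
force: [-1.8, -0.5, 2.9]
```

The lid in place 3 gives a steady 3 N or so over 6 mm. A stuck lid would push back with about 30 N by now, so this is the loose one. I'll push it down to its stop.

```bash
python3 -m pendant '[[0,[3,0,0],[0,0,0]],[0,[6,0,0],[0,0,0]],[0,[9,0,0],[0,0,0]],[0,[12,0,0],[0,0,0]],[0,[15,0,0],[0,0,0]],[0,[15,0,0],[0,0,0]]]' | egrep 'pos|force'; for i in 1 2; do python3 -m pendant '[[0,[1,0,0],[0,0,0]],[0,[2,0,0],[0,0,0]],[0,[2,0,0],[0,0,0]]]' | egrep 'pos|force'; done
```

```text
tool_pos: [0.4877, 0.1051, 0.0847]
force: [0.3, -0.4, 1.4]
tool_pos: [0.488, 0.1052, 0.0834]
force: [-0.6, -0.2, 3.2]
tool_pos: [0.488, 0.1051, 0.0814]
force: [-0.1, -0.3, 3.5]
```

```bash
for i in 1 2 3; do python3 -m pendant '[[0,[1,0,0],[0,0,0]],[0,[2,0,0],[0,0,0]],[0,[2,0,0],[0,0,0]]]' | egrep 'pos|force'; done
```

```text
tool_pos: [0.4879, 0.1051, 0.0793]
force: [-0.3, -0.2, 3.6]
tool_pos: [0.488, 0.1051, 0.0775]
force: [-0.2, 0.3, 3.3]
tool_pos: [0.4884, 0.1052, 0.0769]
force: [-4.0, -1.6, 14.2]
```

The force jumped to 14 N at a depth of about 30 mm, so the lid is at its stop. I'll lift straight up, clear and check.

```bash
python3 -m pendant '[[0,[-10,0,0],[0,0,0]],[0,[-40,0,0],[0,0,0]],[0,[-80,0,0],[0,0,0]],[0,[-120,0,0],[0,0,0]],[0,[-160,0,0],[0,0,0]],[0,[-190,0,0],[0,0,0]],[0,[-190,0,0],[0,0,0]]]' | egrep 'time|pos|force'
python3 - <<'E'
from h import *
from cell import optics
for n in ("side","top"):
    c=optics.read_camera(n); cv2.imwrite(f"pics/{n}1.png",c["image"]); np.savez(f"{n}1.npz",**c)
a=np.load("side1.npz")
for n,bx in (("side",(220,190,340,300)),):
    z=a["range_z"]; v,u=np.mgrid[0:480,0:640]
    p=np.stack([(u-a["cx"])/a["fx"]*z,-(v-a["cy"])/a["fy"]*z,-z],-1)
    T=a["cam_to_world"]; w=p@T[:3,:3].T+T[:3,3]; w=w[z>0]
    r=w[:,:2]-M[3]; q=np.c_[r@CX-.045,r@CY,w[:,2]]
    s=q[(abs(q[:,1])<.025)&(abs(q[:,0])<.07)&(q[:,2]<.16)]
    for x in np.arange(-.07,.07,.01):
        t=s[(s[:,0]>=x)&(s[:,0]<x+.01)]
        if len(t): print(round(x+.005,3),len(t),np.round(np.percentile(t[:,2],[10,50,90]),3))
E
```

```text
time_s: 7.32
tool_pos: [0.4912, 0.1058, 0.2724]
force: [1.7, 0.4, 0.4]
-0.055 2 [0.048 0.049 0.05 ]
-0.045 38 [0.048 0.052 0.057]
-0.035 69 [0.057 0.062 0.066]
-0.025 87 [0.066 0.07  0.075]
-0.015 102 [0.075 0.079 0.083]
-0.005 112 [0.084 0.088 0.093]
0.005 107 [0.094 0.098 0.103]
0.015 108 [0.103 0.107 0.111]
0.025 109 [0.112 0.117 0.121]
0.035 116 [0.121 0.127 0.131]
0.045 96 [0.132 0.135 0.139]
0.055 8 [0.135 0.137 0.138]
```

View pics/side1.png

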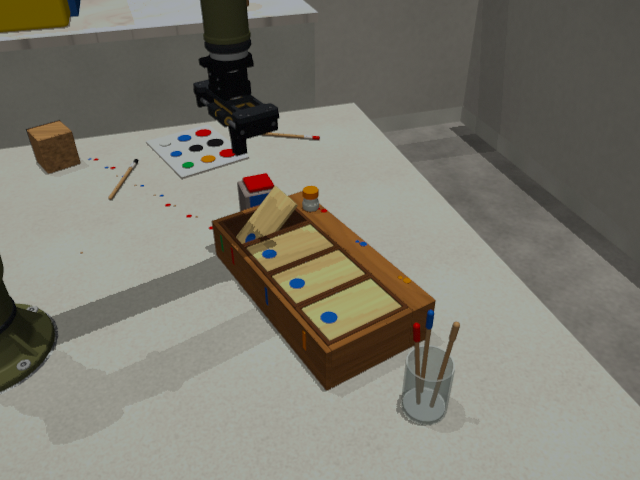

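View pics/top1.png

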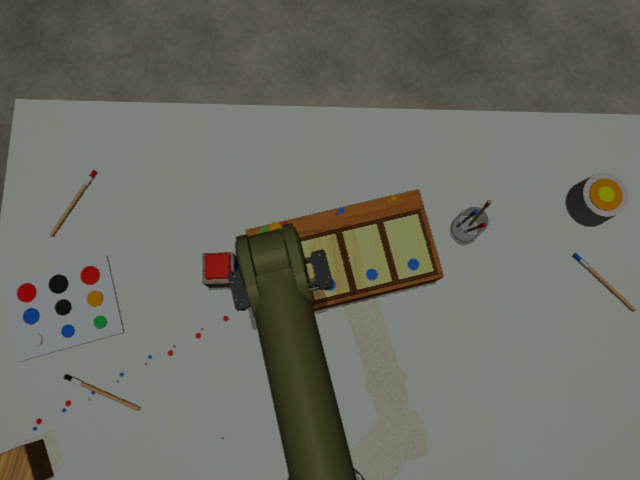

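The side view shows the lid in place 3 tilted open around (268,215), with the other three flush. The pot at (311,198), the clay at (257,190) and the jar are where they were. The lid's slope fits 0.92, or about 0.745 rad, and the arm is clear.

```bash
python3 -c "
from cell import env
print(env.sign_off())"
```

```text
the job is handed in; nothing more can be done
None
```

The loose lid was the first one I tried, in place 3 at the +y end. It is now fully open, and I handed the job in at about 7.4 s of the 42 s allowed.

- **Finding it:** pressed lightly at its mark, the lid gave a steady 3 N or so over 6 mm. I never touched the three stuck lids.
- **Opening it:** I pushed straight down until the force jumped to 14 N at about 30 mm depth, which is the stop. Then I lifted clear to a tool height of 0.27 m, where the wrist force read near zero.
- **Last checks:** the side camera's depth readings put the lid's tilt at about 0.745 rad (the stop is at 0.75). The other lids look flush, and the pot, jar and clay look unmoved in the side view. In the top view the arm hid the open lid and part of the pot, so for those I relied on the side view. No checks failed or disagreed.

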